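# Put the endoscopy practice desk in order

### The job

Tidy the practice desk: set each steel pot upright in the middle of the white ring of its size and the oblong tin squarely in the white oblong, and slide the flat grey case straight in under the low riser until it lies flat in the middle of its taped outline. Do not shift or tip the bottle or the clear practice box.

Things in the scene. Friction and masses are not known exactly. Their poses are not given: they have to be found in the camera images.
- big_pot_mid (a point): the larger of two closed round steel sample pots: upright cylinder, diameter 62 mm, height 50 mm, about 0.2 kg, loose. This point is its centre, half-way up; z is its upright axis. It goes on the large ring.
- small_pot_mid (a point): the smaller of the two closed round steel sample pots: upright cylinder, diameter 38 mm, height 42 mm, about 0.1 kg, loose. This point is its centre, half-way up; z is its upright axis. It goes on the small ring.
- tin_mid (a point): oblong aluminium instrument tin with lid and clip, 86 mm long (its x) by 32 mm wide (its y) by 30 mm high (35 mm wide over the clip, for looks only), about 0.14 kg, loose, lying flat. This point is its centre, half-way up; z is up. Both ends are alike. It goes on the oblong outline.
- case_mid (a point): flat grey plastic instrument case, closed, 140 mm long (its x) by 56 mm wide (its y) by 28 mm high, about 0.22 kg, loose, lying flat. This point is its centre, half-way up; z is up. Both ends are alike. It goes in the taped bay under the riser.
- mat_big_ring: fixed mat of dark rubber, 100 x 100 mm and 2 mm thick, with a white outline printed on it: a large ring, inside diameter 70 mm. Origin: centre of its underside, on the desk; z up, x and y along the mat's sides. One of three like mats that change places.
- mat_small_ring: fixed mat of dark rubber, 100 x 100 mm and 2 mm thick, with a white outline printed on it: a small ring, inside diameter 46 mm. Origin: centre of its underside, on the desk; z up, x and y along the mat's sides. One of three like mats that change places.
- mat_oblong: fixed mat of dark rubber, 114 (x) x 80 (y) mm and 2 mm thick, with a white outline printed on it: an oblong, inside 94 x 40 mm. Origin: centre of its underside, on the desk; z up, x and y along the mat's sides; the oblong's long side runs along x. One of three like mats that change places.
- bay (a point): centre, at desk height, of the case's place: a dark tape oblong (inside 148 x 64 mm along x, y), half under a fixed wooden riser. x points in under the riser, away from the robot; z up. Riser: board 160 (x) x 220 (y) x 14 mm, underside 40 mm above the desk, front edge at x = -10 mm, front open, 200 mm between its side walls. The seated case shows 60 mm. A 12 mm remote lies on its rear half.
- bottle: bystander: upright clear plastic bottle, 56 mm diameter, 150 mm tall, loose, to the far left of the work. Origin: centre of its underside.
- trainer: bystander: open clear plastic practice box, 150 (x) x 100 (y) x 60 mm high, with an orange insert, loose, to the far right of the work. Origin: centre of its underside.
Mind the look-alikes: they are no part of the job. What is shaped like the part that bears small_pot_mid but purple is not meant.

How it is judged:
At the end, for the whole second after the job is handed in: Each pot upright on its ring and the tin flat on the oblong (centres within 12 mm, tin's length within 0.2 rad); the case flat on the desk in the bay under the riser (centre within 12 mm, length within 0.15 rad of the bay's); all released and at rest (horizontal distance between big_pot_mid and mat_big_ring below 0.012 m and z of big_pot_mid in the frame of mat_big_ring below 0.032 m and angle between each of big_pot_mid, small_pot_mid, tin_mid, case_mid's own z axis and vertical below 0.1 rad and linear speed of each of big_pot, small_pot, tin, case below 0.02 m/s and horizontal distance between small_pot_mid and mat_small_ring below 0.012 m and z of small_pot_mid in the frame of mat_small_ring below 0.028 m and horizontal distance between tin_mid and mat_oblong below 0.012 m and z of tin_mid in the frame of mat_oblong below 0.022 m and angle between the x axis of tin_mid and the x axis of mat_oblong, either way round below 0.2 rad and horizontal distance between case_mid and bay below 0.012 m and angle between the x axis of case_mid and the x axis of bay, either way round below 0.15 rad and height (world z) of case_mid below 0.019 m); the robot touches nothing.
It fails at once if the bottle is shifted by more than 25 mm or tipped (distance of bottle from where it was at the start of the episode above 0.025 m or angle between bottle's own z axis and vertical above 0.25 rad).
It fails at once if the clear practice box is shifted by more than 25 mm or tipped (distance of trainer from where it was at the start of the episode above 0.025 m or angle between trainer's own z axis and vertical above 0.25 rad).
It also fails if it takes over 120 s, if anything falls off the work surface, if the arm or the gripper's body presses on something with over 40 N, if the wrist force passes 120 N, or if a joint passes its speed limit or range.

### The arm

A 6-joint arm with a two-finger parallel gripper is mounted at the origin on the work surface. World frame = base frame: x ahead of the robot, y to its left, z up, the work surface at z = 0. Lengths are in m, angles in rad, forces in N, time in s.
With the tool pointing down it reaches from about 0.275 to 0.85 m from the base axis. Payload 19 kg.
Tool frame: the origin (TCP) lies midway between the tips of the shut fingers; the grasp point (between the pads) lies behind it (bot.pinch_z is the z of the grasp point in the tool frame, in m); z points along the fingers, y is the direction in which the jaws open and shut (so a half turn about z gives the same grasp; the last joint's range is limited). The gripper opens to 85 mm and grips with 20 to 120 N. Pads are 22 mm wide; open, the fingers measure 114 mm over their backs; the gripper's body (76 mm by 85 mm) begins 54 mm behind the grasp point. The pads swing forward as they close: fully open they stand 13 mm farther back than shut.
Start: joints at [1.109, 0.15, 1.437, -0, 1.554, -0.134], TCP at [0.185, 0.544, 0.231] pointing down, gripper open.
Joint ranges: [-2.8, 2.8], [-0.68, 2.1], [0.12, 2.68], [-1.39, 4.53], [0.16, 2.79], [-2.81, 2.81]. Speed limits (rad/s): [1.89, 1.89, 2.22, 3.01, 3.01, 3.01].

### API

Orientations are given as a unit quaternion [w, x, y, z].
In Python, from rig import monitor, eyes, bot, spotter gives the robot as it stands. The module is installed in compiled form; this text tells all that it offers.
- The arm moves only by the tool send_rows, never from a script. Its argument "motion" is a list of rows, each an object of numbers: "x", "y", "z": the shift along the tool's x, y, z in units of 30 mm (1.0 is 30 mm); "spin": the turn about the tool's z in rad; "fingers": the opening in per cent of the stroke, from 0 (shut) to 100 (fully open). In form: [{"x": .., "y": .., "z": .., "spin": .., "fingers": ..}, ...]. A call has 1 to 20 rows; each row shifts and turns the commanded pose from where the row before left it, along the tool's axes as they then stand; what a row does not reach is not made up. A row lasts 1/8 s, in which the tool goes at most 62.5 mm and 10.7 degrees, less where a joint would pass 70% of its speed; a pose out of reach is approached as far as the arm can. A call is refused whole if a number of a shift passes 1 or a number of a turn 0.188, either way. A call with a gripper value outside its range is refused whole. The fingers move at their own pace and stop on an object; the grip force is fixed at half the most. Time passes only in rows, so rows that do not move let the fingers close. It gives the time, the measured TCP pose, the force and the opening at its end, in the units of the state.
- monitor.read_state(): the state, without advancing time (a new reading comes with each control period).
- eyes.capture(name): name is "side" or "top" or "wrist"; returns a dict with "color" (420x560x3 uint8, blue, green, red), "camera_matrix" (3x3 intrinsics, pixels), "rvec" (rotation vector, rad) and "tvec" (3), from world to camera coordinates, as OpenCV has them. Camera axes: x right, y down, z forward; pixel columns grow to the right and rows downward; lengths in m; the calibration is good to about 2 mm. A picture is of the moment at which its call begins. There is no depth.
- bot.close_job(): hands the job in, once; it reports no verdict.
Trained networks look in the newest picture that a camera, given by its name, has taken for a name from the list of things; names that differ only in an ending like _2 or _b are one class to them, and where a whole thing is asked for, a point or a joint stands for the part that bears it (a point fixed in the world has none). Each returns a list of dicts, best first, with "conf" (0 to 1); they miss things now and then, are a little off and sometimes report something else, mostly with a low value. They report only what shows in the picture. A call takes as long as a camera call. They do not tell look-alikes from the thing itself.
- spotter.spot_in(camera, name): "bbox" ([left, top, right, bottom] in pixels, round what is visible of it).
- spotter.trace(camera, name): "pixels" (420x560 bool, what is visible of it) and "bbox" ([left, top, right, bottom] in pixels, round what is visible of it).
The state is a dict: "time": time; "joints": joint angles; "dq": joint speeds; "effort": joint torques, N m; "eef_pos": TCP position; "ee_rot": TCP orientation; "ft_force": force on the tool from outside, world axes, zero at the start; "ft_torque": the same for the moment, N m; "opening": finger opening in m.
Only numpy, scipy, OpenCV 4.12 (cv2) and the standard library are available. Lean on these libraries where they do the work, as an engineer would, in place of code of your own. Each camera call takes 0.05 s, during which the arm holds its last target. There are 200 camera calls.

## Working session

There is one attempt and no reset: what is moved stays moved. The work goes in short steps, Python scripts to look and compute and a tool call to move; the robot and the scene stay as the last step left them, time stands still between calls to the robot, and variables do not carry over. Pictures are saved under pics/ and viewed, about 12 in all and at most 16, crops included, and the job is handed in when it is done.

Besides the shell and the picture viewer there is one more tool, called after "Call:" as name(argument=value, ...), one argument or row to a line, values as JSON. send_rows: Moves the arm, as the interface text tells. Its arguments: {"type":"object","properties":{"motion":{"type":"array"}},"required":["motion"]}

```bash
mkdir -p pics; cat > h.py <<'E'
import numpy as np, cv2
from rig import monitor, eyes, bot, spotter
def cap(n, f=None):
    c=eyes.capture(n)
    if f: cv2.imwrite('pics/'+f,c['color'])
    return c
def ray(c,uv,z):
    R=cv2.Rodrigues(np.array(c['rvec'],float))[0]; t=np.array(c['tvec'],float).ravel()
    p=cv2.undistortPoints(np.array(uv,float).reshape(-1,1,2),np.array(c['camera_matrix'],float),None).reshape(-1,2)
    o=-R.T@t; d=np.c_[p,np.ones(len(p))]@R
    return (o+d*((z-o[2])/d[:,2])[:,None])[:,:2]
def proj(c,P):
    return cv2.projectPoints(np.array(P,float).reshape(-1,1,3),np.array(c['rvec'],float),np.array(c['tvec'],float),np.array(c['camera_matrix'],float),None)[0].reshape(-1,2)
E
python3 - <<'E'
from h import *
s=monitor.read_state(); print(s['time'],s['eef_pos'],s['ee_rot'],s['opening'],bot.pinch_z)
for n in ['top','side']:
    c=cap(n,n+'0.png'); R=cv2.Rodrigues(np.array(c['rvec'],float))[0]; print(n,-R.T@np.array(c['tvec']).ravel(), np.array(c['camera_matrix']).tolist())
    if n=='top':
        for k in ['big_pot_mid','small_pot_mid','tin_mid','case_mid','mat_big_ring','mat_small_ring','mat_oblong','bottle','trainer']:
            print(k,[(round(d['conf'],2),np.round(d['bbox']).tolist()) for d in spotter.spot_in(n,k)])
E
```

```text
0.0 [0.1850324  0.54416195 0.23070392] [-1.57710623e-04  1.63168120e-01  9.86598114e-01 -5.49288956e-04] 0.08517330228816117 -0.0187
top [0.42348902 0.00592558 1.08152574] [[414.56995236339145, 0.0, 286.3602828951773], [0.0, 414.56995236339145, 212.6962012239083], [0.0, 0.0, 1.0]]
big_pot_mid [(0.88, [157.0, 179.0, 181.0, 204.0])]
small_pot_mid [(0.77, [129.0, 253.0, 144.0, 262.0]), (0.49, [97.0, 231.0, 117.0, 250.0])]
tin_mid [(0.67, [191.0, 239.0, 220.0, 268.0])]
case_mid [(0.58, [271.0, 214.0, 298.0, 276.0])]
mat_big_ring [(0.82, [365.0, 171.0, 406.0, 214.0]), (0.42, [247.0, 107.0, 340.0, 200.0])]
mat_small_ring [(0.9, [332.0, 221.0, 380.0, 261.0]), (0.52, [157.0, 177.0, 184.0, 203.0])]
mat_oblong [(0.74, [406.0, 224.0, 441.0, 272.0])]
bottle [(0.77, [73.0, 154.0, 113.0, 184.0])]
trainer [(0.96, [439.0, 143.0, 493.0, 208.0])]
side [-0.08293457 -0.72235613  1.05963305] [[438.2797708921923, 0.0, 272.9806460593792], [0.0, 438.2797708921923, 210.53119797131058], [0.0, 0.0, 1.0]]
```

```bash
python3 - <<'E'
import cv2
a=cv2.imread('pics/top0.png')[90:310,60:510]
cv2.imwrite('pics/t0.png',cv2.resize(a,(800,391),interpolation=cv2.INTER_CUBIC))
E
```

```text
(no output)
```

View pics/t0.png

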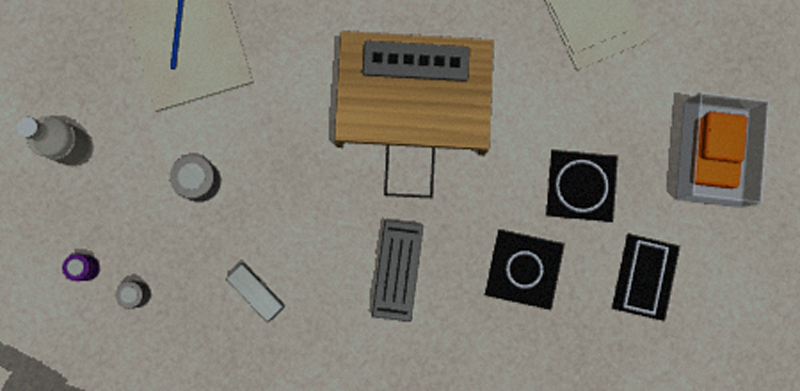

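View pics/side0.png

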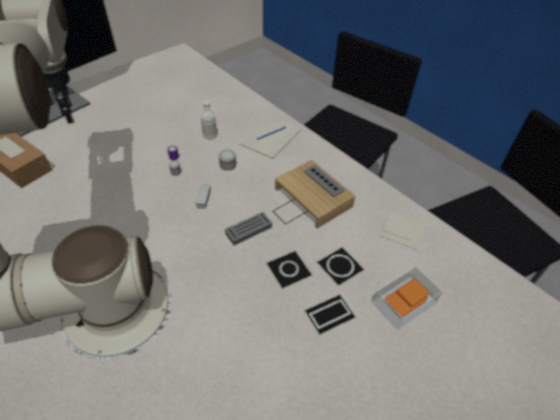

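The grey pot at full-frame pixel (134,255) and the purple one at (104,240) are the small-pot candidates. The grey steel one fits, because purple is excluded. The bay tape sits at about (277–304, 172–201), the mats are on the right, and the bottle and trainer are out of the way.

```bash
cat >> h.py <<'E'
def hullmask(c,P):
    m=np.zeros((420*4,560*4),np.uint8); h=cv2.convexHull((proj(c,P)*4+1.5).astype(np.float32)).astype(np.int32)
    cv2.fillConvexPoly(m,h,1); return m
def cyl(x,y,d,h,z0=0):
    a=np.linspace(0,2*np.pi,40); return np.array([[x+d/2*np.cos(t),y+d/2*np.sin(t),z] for z in (z0,z0+h) for t in a])
def box(x,y,w,l,b,h,z0=0):
    c,s=np.cos(w),np.sin(w); return np.array([[x+c*u-s*v,y+s*u+c*v,z] for z in (z0,z0+h) for u in (-l/2,l/2) for v in (-b/2,b/2)])
from scipy.optimize import minimize
def fit(c,mask,gen,p0):
    M=cv2.resize(mask.astype(np.uint8),None,fx=4,fy=4,interpolation=cv2.INTER_NEAREST)
    f=lambda p:1-(M&(H:=hullmask(c,gen(*p)))).sum()/max(1,(M|H).sum())
    best=None
    st=np.array([.006,.006,.15][:len(p0)])
    sim=np.vstack([p0,np.array(p0)+np.diag(st)])
    r=minimize(f,p0,method='Nelder-Mead',options=dict(initial_simplex=sim,xatol=1e-4,fatol=1e-4))
    return r.x,r.fun
E
python3 - <<'E'
from h import *
c=cap('top')
g=cv2.imread('pics/top0.png')
def tr(k,near):
    L=spotter.trace('top',k)
    L=[d for d in L if abs((d['bbox'][0]+d['bbox'][2])/2-near[0])<8 and abs((d['bbox'][1]+d['bbox'][3])/2-near[1])<8]
    return L[0]['pixels'] if L else None
for k,n,gen,h in [('big_pot_mid',(169,191),lambda x,y:cyl(x,y,.062,.05),.05),('small_pot_mid',(134,255),lambda x,y:cyl(x,y,.038,.042),.042),
 ('tin_mid',(203,254),lambda x,y,w:box(x,y,w,.086,.033,.03),.03),('case_mid',(283,241),lambda x,y,w:box(x,y,w,.14,.056,.028),.028),
 ('mat_big_ring',(388,195),lambda x,y,w:box(x,y,w,.1,.1,.002),.002),('mat_small_ring',(355,241),lambda x,y,w:box(x,y,w,.1,.1,.002),.002),('mat_oblong',(423,246),lambda x,y,w:box(x,y,w,.114,.08,.002),.002)]:
    m=tr(k,n)
    if m is None: print(k,'none');continue
    if 'mat' in k:  # dark area, hull
        b=((g.max(2)<60)[n[1]-27:n[1]+28,n[0]-26:n[0]+27]).astype(np.uint8)
        _,lb,stt,_=cv2.connectedComponentsWithStats(b,connectivity=8); i=1+stt[1:,4].argmax()
        pts=np.argwhere(lb==i)[:,::-1]+[n[0]-26,n[1]-27]; hm=np.zeros((420,560),np.uint8); cv2.fillConvexPoly(hm,cv2.convexHull(pts.astype(np.int32)),1); m=hm
    ys,xs=np.nonzero(m); q=ray(c,[[xs.mean(),ys.mean()]],h)[0]
    if k.endswith('pot_mid'): print(k,fit(c,m,gen,list(q)))
    else:
        cov=np.cov(ray(c,np.c_[xs,ys],h).T); v=np.linalg.eigh(cov)[1][:,1]; w=np.arctan2(v[1],v[0])
        rs=[fit(c,m,gen,[*q,w0]) for w0 in ([w] if k not in('mat_big_ring','mat_small_ring') else [0.,.3,-.3])]
        r=min(rs,key=lambda r:r[1]); print(k,r[0],r[1])
    if k=='mat_big_ring' or k=='mat_small_ring': 
        b=(g.min(2)>110)&(m>0); b=cv2.erode(m,np.ones((7,7)))*b; ys,xs=np.nonzero(b); e=cv2.fitEllipse(np.c_[xs,ys].astype(np.float32)); print('  ring',ray(c,[e[0]],.002))
# crops
a=cv2.resize(g[225:275,85:235],(780,260),interpolation=cv2.INTER_CUBIC)
b=cv2.resize(g[145:215,240:345],(480,320),interpolation=cv2.INTER_CUBIC); o=np.zeros((580,780,3),np.uint8); o[:260]=a;o[260:,:480]=b
cv2.imwrite('pics/cr.png',o)
print(ray(c,[[277,201],[304,201]],0))
E
```

```text
big_pot_mid (array([0.57377432, 0.27360482]), np.float64(0.08878408857904452))
small_pot_mid (array([0.40922313, 0.35935731]), np.float64(0.1878732200275609))
tin_mid [ 0.4106056   0.1874717  -2.38029041] 0.07156534226902822
case_mid [ 0.4408865  -0.0160394   3.01081799] 0.036074456876223016
mat_big_ring [ 0.56540887 -0.29089559 -0.10682421] 0.02808412413439343
  ring [[ 0.56617194 -0.29133944]]
mat_small_ring [ 0.44191301 -0.20318605 -0.21606778] 0.02734648490589353
  ring [[ 0.44218487 -0.20288837]]
mat_oblong [ 0.42961876 -0.38241966  2.90007971] 0.03142312233221323
[[ 5.48443201e-01 -1.68855251e-04]
 [ 5.48298313e-01 -7.11414147e-02]]
```

View pics/cr.png

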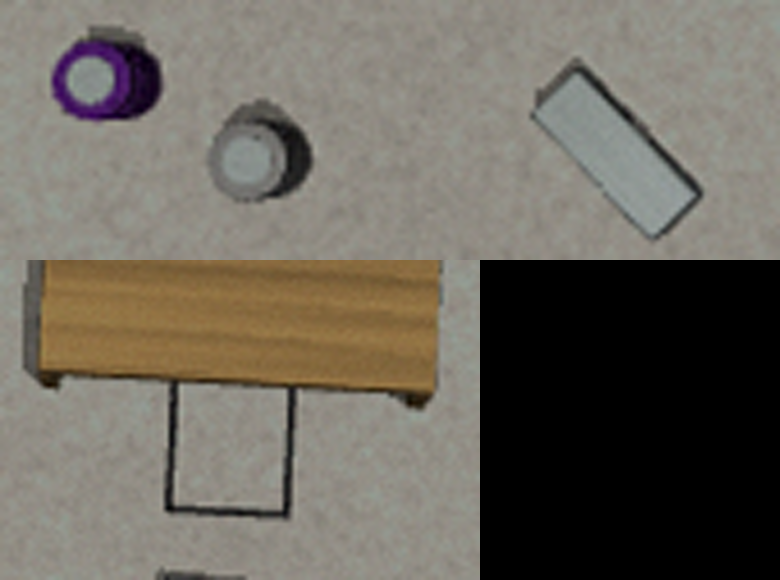

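The crop confirms it: the grey pot's top is at about (132,255), and the purple one at (104,240) is the look-alike. The tape's front corners are at about (276.5,199.5) and (302.7,200.7).

```bash
cat >> h.py <<'E'
from scipy.spatial.transform import Rotation as Ro
def plan(x,y,z,psi=None):
    """deltas (units of 30mm, tool frame before spin) from the measured pose to TCP (x,y,z); psi = world angle of tool y"""
    s=monitor.read_state(); q=np.array(s['ee_rot']); R=Ro.from_quat(q[[1,2,3,0]]).as_matrix()
    d=R.T@(np.array([x,y,z])-s['eef_pos'])/.03; a=np.arctan2(R[1,1],R[0,1])
    print('t%.2f'%s['time'],'pos',np.round(s['eef_pos'],4),'psi %.3f'%a,'open %.4f'%s['opening'],'F',np.round(s['ft_force'],1))
    if psi is not None:
        sp=-((psi-a+np.pi/2)%np.pi-np.pi/2); print('spin first',round(sp,3)); R=R@Ro.from_rotvec([0,0,sp]).as_matrix(); d=R.T@(np.array([x,y,z])-s['eef_pos'])/.03
    print('shift units',np.round(d,2))
E
python3 - <<'E'
from h import *
c=cap('top')
k=np.array([[276.75,199.7],[303,201.],[278.07,172.3],[304.1,173.4]])-.4
w=ray(c,k,0); print(w)
yaw=np.mean([np.arctan2(*(w[i+2]-w[i])[::-1]) for i in(0,1)]+[np.arctan2(*(w[0]-w[1])[::-1])-np.pi/2]); print('yaw',yaw)
m=(w[0]+w[1])/2+.0755*np.array([np.cos(yaw),np.sin(yaw)]); print('bay',m, 'tape width',np.linalg.norm(w[0]-w[1]))
print('small',ray(c,[[132.0,255.1]],.042),'purple',ray(c,[[102.2,240.2]],.042))
plan(.409,.359,.16,0)
E
```

```text
[[ 0.55293757  0.0015224 ]
 [ 0.54936409 -0.06746416]
 [ 0.62576599 -0.0021921 ]
 [ 0.62281651 -0.07101334]]
yaw -0.05033155816097957
bay [ 0.62655522 -0.03676931] tape width 0.06907905105401992
small [[0.40984285 0.35861869]] purple [[0.44692377 0.43257292]]
t1.00 pos [0.1851 0.5444 0.2313] psi 1.243 open 0.0855 F [ 0.4 -0.1 -0.6]
spin first 1.243
shift units [-6.18  7.46  2.38]
```

Call:
send_rows(
  motion=[
    {"spin": 0.1776, "z": 0.34, "fingers": 100},
    {"spin": 0.1776, "z": 0.34},
    {"spin": 0.1776, "z": 0.34},
    {"spin": 0.1776, "z": 0.34},
    {"spin": 0.1776, "z": 0.34},
    {"spin": 0.1776, "z": 0.34},
    {"spin": 0.1776, "z": 0.34},
    {"x": -0.77, "y": 0.93},
    {"x": -0.77, "y": 0.93},
    {"x": -0.77, "y": 0.93},
    {"x": -0.77, "y": 0.93},
    {"x": -0.77, "y": 0.93},
    {"x": -0.77, "y": 0.93},
    {"x": -0.78, "y": 0.94},
    {"x": -0.78, "y": 0.94},
  ],
)

```text
invalid input at $.motion[0]: expected keys x, y, z, spin, fingers
```

Call:
send_rows(
  motion=[
    {"x": 0, "y": 0, "spin": 0.1776, "z": 0.34, "fingers": 100},
    {"x": 0, "y": 0, "spin": 0.1776, "z": 0.34, "fingers": 100},
    {"x": 0, "y": 0, "spin": 0.1776, "z": 0.34, "fingers": 100},
    {"x": 0, "y": 0, "spin": 0.1776, "z": 0.34, "fingers": 100},
    {"x": 0, "y": 0, "spin": 0.1776, "z": 0.34, "fingers": 100},
    {"x": 0, "y": 0, "spin": 0.1776, "z": 0.34, "fingers": 100},
    {"x": 0, "y": 0, "spin": 0.1776, "z": 0.34, "fingers": 100},
    {"x": -0.77, "y": 0.93, "z": 0, "spin": 0, "fingers": 100},
    {"x": -0.77, "y": 0.93, "z": 0, "spin": 0, "fingers": 100},
    {"x": -0.77, "y": 0.93, "z": 0, "spin": 0, "fingers": 100},
    {"x": -0.77, "y": 0.93, "z": 0, "spin": 0, "fingers": 100},
    {"x": -0.77, "y": 0.93, "z": 0, "spin": 0, "fingers": 100},
    {"x": -0.77, "y": 0.93, "z": 0, "spin": 0, "fingers": 100},
    {"x": -0.78, "y": 0.94, "z": 0, "spin": 0, "fingers": 100},
    {"x": -0.78, "y": 0.94, "z": 0, "spin": 0, "fingers": 100},
    {"x": 0, "y": 0, "z": 0, "spin": 0, "fingers": 100},
  ],
)

```text
time: 3.0
eef_pos: [0.4104, 0.3575, 0.1598]
ee_rot: [0.0, 0.708, 0.706, -0.0]
ft_force: [0.2, 0.4, 0.1]
opening: 0.0854
```

```bash
python3 - <<'E'
from h import *
c=cap('wrist','w1.png')
R=cv2.Rodrigues(np.array(c['rvec'],float))[0]; print('cam',-R.T@np.array(c['tvec']).ravel())
L=spotter.trace('wrist','small_pot_mid')
for d in L:
    m=d['pixels']; ys,xs=np.nonzero(m); q=ray(c,[[xs.mean(),ys.mean()]],.021)[0]
    print(d['conf'],np.round(d['bbox']),fit(c,m,lambda x,y:cyl(x,y,.038,.042),list(q)))
plan(.409,.359,.010,0)
E
```

```text
cam [0.4110439  0.43911336 0.30249916]
0.91 [304.  87. 357. 135.] (array([0.44795337, 0.43355473]), np.float64(0.06514612345540638))
t3.10 pos [0.4089 0.3589 0.1599] psi -0.001 open 0.0855 F [ 0.2 -0.5  0.2]
spin first -0.001
shift units [0.   0.01 5.  ]
```

View pics/w1.png

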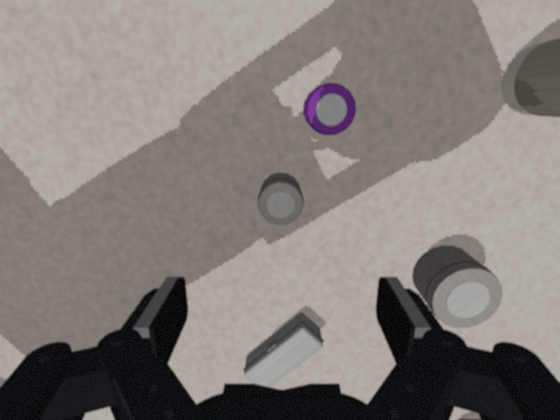

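The wrist view shows the grey pot at (281,202) in front of the fingers and the purple look-alike at (330,108). I'll check the grey pot's position.

```bash
python3 - <<'E'
from h import *
c=cap('wrist')
print(ray(c,[[281,205]],.042), proj(c,[[.409,.359,.042],[.4095,.359,0]]))
for n in['big_pot_mid','tin_mid']:
  for d in spotter.trace('wrist',n): print(n,d['conf'],np.round(d['bbox']))
E
```

```text
[[0.4089641  0.35987929]] [[281.04543127 206.0190658 ]
 [281.6230066  192.76278103]]
big_pot_mid 0.89 [416. 246. 504. 327.]
tin_mid 0.97 [243. 310. 326. 385.]
```

Call:
send_rows(
  motion=[
    {"x": 0, "y": 0, "z": 0.9, "spin": 0, "fingers": 100},
    {"x": 0, "y": 0, "z": 0.9, "spin": 0, "fingers": 100},
    {"x": 0, "y": 0, "z": 0.9, "spin": 0, "fingers": 100},
    {"x": 0, "y": 0, "z": 0.9, "spin": 0, "fingers": 100},
    {"x": 0, "y": 0, "z": 0.7, "spin": 0, "fingers": 100},
    {"x": 0, "y": 0, "z": 0.7, "spin": 0, "fingers": 100},
    {"x": 0, "y": 0, "z": 0, "spin": 0, "fingers": 0},
    {"x": 0, "y": 0, "z": 0, "spin": 0, "fingers": 0},
    {"x": 0, "y": 0, "z": 0, "spin": 0, "fingers": 0},
    {"x": 0, "y": 0, "z": 0, "spin": 0, "fingers": 0},
    {"x": 0, "y": 0, "z": 0, "spin": 0, "fingers": 0},
    {"x": 0, "y": 0, "z": 0, "spin": 0, "fingers": 0},
    {"x": 0, "y": 0, "z": 0, "spin": 0, "fingers": 0},
    {"x": 0, "y": 0, "z": 0, "spin": 0, "fingers": 0},
  ],
)

```text
time: 5.0
eef_pos: [0.4093, 0.3594, 0.0112]
ee_rot: [0.0, 0.707, 0.707, 0.001]
ft_force: [-1.3, 0.5, 5.7]
opening: 0.0367
```

```bash
python3 - <<'E'
from h import *
plan(.442,-.203,.12,0)
E
```

```text
t5.00 pos [0.4093 0.3594 0.0112] psi -0.000 open 0.0367 F [-1.3  0.5  5.7]
spin first -0.0
shift units [-18.74   1.1   -3.65]
```

Call:
send_rows(
  motion=[
    {"x": 0, "y": 0, "z": -1, "spin": 0, "fingers": 0},
    {"x": 0, "y": 0, "z": -1, "spin": 0, "fingers": 0},
    {"x": -1, "y": 0.1, "z": -1, "spin": 0, "fingers": 0},
    {"x": -1, "y": 0.1, "z": -0.65, "spin": 0, "fingers": 0},
    {"x": -1, "y": 0.1, "z": 0, "spin": 0, "fingers": 0},
    {"x": -1, "y": 0.1, "z": 0, "spin": 0, "fingers": 0},
    {"x": -1, "y": 0.1, "z": 0, "spin": 0, "fingers": 0},
    {"x": -1, "y": 0.1, "z": 0, "spin": 0, "fingers": 0},
    {"x": -1, "y": 0.1, "z": 0, "spin": 0, "fingers": 0},
    {"x": -1, "y": 0.1, "z": 0, "spin": 0, "fingers": 0},
    {"x": -1, "y": 0.1, "z": 0, "spin": 0, "fingers": 0},
    {"x": -1, "y": 0.1, "z": 0, "spin": 0, "fingers": 0},
    {"x": -1, "y": 0.1, "z": 0, "spin": 0, "fingers": 0},
    {"x": -1, "y": 0, "z": 0, "spin": 0, "fingers": 0},
    {"x": -1, "y": 0, "z": 0, "spin": 0, "fingers": 0},
    {"x": -1, "y": 0, "z": 0, "spin": 0, "fingers": 0},
    {"x": -1, "y": 0, "z": 0, "spin": 0, "fingers": 0},
    {"x": -1, "y": 0, "z": 0, "spin": 0, "fingers": 0},
    {"x": -1, "y": 0, "z": 0, "spin": 0, "fingers": 0},
    {"x": -1, "y": 0, "z": 0, "spin": 0, "fingers": 0},
  ],
)

```text
time: 7.5
eef_pos: [0.4418, -0.1821, 0.1202]
ee_rot: [0.001, 0.707, 0.707, 0.0]
ft_force: [1.3, 0.2, -0.3]
opening: 0.0364
```

Call:
send_rows(
  motion=[
    {"x": -0.74, "y": 0, "z": 0, "spin": 0, "fingers": 0},
    {"x": 0, "y": 0, "z": 0, "spin": 0, "fingers": 0},
  ],
)

```text
time: 7.75
eef_pos: [0.4418, -0.2044, 0.12]
ee_rot: [0.0, 0.708, 0.706, -0.0]
ft_force: [-0.5, 1.9, -1.0]
opening: 0.0366
```

```bash
cat > ring.py <<'E'
from h import *
import sys
# wrist look: white ring centre near the expected place, from dark mat's hull
def mats(c,f):
    g=c['color']
    cv2.imwrite('pics/'+f,g)
    return [ (d['conf'],np.round(d['bbox']).tolist()) for n in ['mat_small_ring','mat_big_ring','mat_oblong'] for d in spotter.spot_in('wrist',n)]
E
python3 - <<'E'
from ring import *
c=cap('wrist'); print(mats(c,'w2.png'))
print(proj(c,[[.442,-.203,.002],[.566,-.291,.002],[.4296,-.3824,.002]]))
plan(.442,-.203,.014,0)
E
```

```text
[(0.94, [363.0, 242.0, 489.0, 345.0]), (0.59, [230.0, 338.0, 330.0, 388.0])]
[[281.04040458 204.37091317]
 [417.80181894 296.67045626]
 [269.06103439 376.58693168]]
t7.95 pos [ 0.4419 -0.2027  0.1197] psi 0.000 open 0.0365 F [-0.4 -1.1 -0.2]
spin first 0.0
shift units [-0.01  0.    3.52]
```

View pics/w2.png

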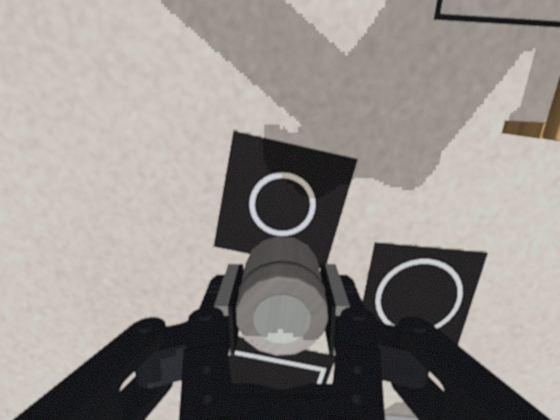

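The small pot is held upright at (282,300). The small ring's centre is at (283,204) against a projected (281,204), so they agree within about 1.5 mm. Lowering.

Call:
send_rows(
  motion=[
    {"x": 0, "y": 0.03, "z": 0.9, "spin": 0, "fingers": 0},
    {"x": 0, "y": 0, "z": 0.9, "spin": 0, "fingers": 0},
    {"x": 0, "y": 0, "z": 0.8, "spin": 0, "fingers": 0},
    {"x": 0, "y": 0, "z": 0.5, "spin": 0, "fingers": 0},
    {"x": 0, "y": 0, "z": 0.2, "spin": 0, "fingers": 0},
    {"x": 0, "y": 0, "z": 0.2, "spin": 0, "fingers": 0},
    {"x": 0, "y": 0, "z": 0, "spin": 0, "fingers": 0},
    {"x": 0, "y": 0, "z": 0, "spin": 0, "fingers": 100},
    {"x": 0, "y": 0, "z": 0, "spin": 0, "fingers": 100},
    {"x": 0, "y": 0, "z": 0, "spin": 0, "fingers": 100},
    {"x": 0, "y": 0, "z": 0, "spin": 0, "fingers": 100},
    {"x": 0, "y": 0, "z": 0, "spin": 0, "fingers": 100},
    {"x": 0, "y": 0, "z": 0, "spin": 0, "fingers": 100},
    {"x": 0, "y": 0, "z": -1, "spin": 0, "fingers": 100},
    {"x": 0, "y": 0, "z": -1, "spin": 0, "fingers": 100},
    {"x": 0, "y": 0, "z": -1, "spin": 0, "fingers": 100},
    {"x": 0, "y": 0, "z": -1, "spin": 0, "fingers": 100},
    {"x": 0, "y": 0, "z": -0.9, "spin": 0, "fingers": 100},
  ],
)

```text
time: 10.2
eef_pos: [0.4427, -0.2033, 0.1626]
ee_rot: [0.0, 0.707, 0.707, -0.0]
ft_force: [0.2, 0.1, 0.2]
opening: 0.0855
```

Call:
send_rows(
  motion=[
    {"x": 1, "y": 0, "z": 0, "spin": 0, "fingers": 100},
    {"x": 1, "y": 0, "z": 0, "spin": 0, "fingers": 100},
    {"x": 1, "y": 0, "z": 0, "spin": 0, "fingers": 100},
    {"x": 1, "y": 0, "z": 0, "spin": 0, "fingers": 100},
    {"x": 1, "y": 0, "z": 0, "spin": 0, "fingers": 100},
    {"x": 1, "y": 0, "z": 0, "spin": 0, "fingers": 100},
    {"x": 1, "y": 0, "z": 0, "spin": 0, "fingers": 100},
    {"x": 1, "y": 0, "z": 0, "spin": 0, "fingers": 100},
    {"x": 1, "y": 0.5, "z": 0, "spin": 0, "fingers": 100},
    {"x": 1, "y": 0.5, "z": 0, "spin": 0, "fingers": 100},
    {"x": 1, "y": 0.5, "z": 0, "spin": 0, "fingers": 100},
    {"x": 1, "y": 0.5, "z": 0, "spin": 0, "fingers": 100},
    {"x": 1, "y": 0.6, "z": 0, "spin": 0, "fingers": 100},
    {"x": 1, "y": 0.6, "z": 0, "spin": 0, "fingers": 100},
    {"x": 1, "y": 0.6, "z": 0, "spin": 0, "fingers": 100},
    {"x": 0.9, "y": 0.6, "z": 0, "spin": 0, "fingers": 100},
    {"x": 0, "y": 0, "z": 0, "spin": 0, "fingers": 100},
  ],
)

```text
time: 12.32
eef_pos: [0.5752, 0.2751, 0.1605]
ee_rot: [-0.0, 0.707, 0.708, -0.0]
ft_force: [0.5, -0.2, -1.3]
opening: 0.0854
```

```bash
python3 - <<'E'
from h import *
c=cap('wrist','w3.png')
for k,gen,h in [('big_pot_mid',lambda x,y:cyl(x,y,.062,.05),.025)]:
  for d in spotter.trace('wrist',k):
    m=d['pixels']; ys,xs=np.nonzero(m); q=ray(c,[[xs.mean(),ys.mean()]],h)[0]
    print(k,d['conf'],np.round(d['bbox']),fit(c,m,gen,list(q)))
t=cap('top')
for d in spotter.trace('top','small_pot_mid'):
    m=d['pixels']; ys,xs=np.nonzero(m); q=ray(t,[[xs.mean(),ys.mean()]],.023)[0]
    print(d['conf'],np.round(d['bbox']),fit(t,m,lambda x,y:cyl(x,y,.038,.042,.002),list(q)))
plan(.574,.2736,.012,0)
E
```

```text
big_pot_mid 0.8 [245. 160. 320. 244.] (array([0.57484568, 0.27388066]), np.float64(0.03168377697178337))
big_pot_mid 0.48 [330.   1. 363.   6.] (array([0.62449691, 0.46066434]), np.float64(0.0757575757575758))
0.59 [351. 234. 366. 250.] (array([ 0.44299361, -0.20444369]), np.float64(0.10606445064704395))
0.56 [ 96. 234. 107. 237.] (array([0.4695816 , 0.42974694]), np.float64(0.9374185136897001))
0.41 [270. 214. 294. 274.] (array([ 0.48520201, -0.02761475]), np.float64(0.8403059157212318))
t12.53 pos [0.5745 0.2731 0.1614] psi -0.001 open 0.0855 F [ 0.2 -0.1  0.4]
spin first -0.001
shift units [ 0.02 -0.02  4.98]
```

Call:
send_rows(
  motion=[
    {"x": 0.02, "y": 0, "z": 0.9, "spin": 0, "fingers": 100},
    {"x": 0, "y": 0, "z": 0.9, "spin": 0, "fingers": 100},
    {"x": 0, "y": 0, "z": 0.9, "spin": 0, "fingers": 100},
    {"x": 0, "y": 0, "z": 0.9, "spin": 0, "fingers": 100},
    {"x": 0, "y": 0, "z": 0.7, "spin": 0, "fingers": 100},
    {"x": 0, "y": 0, "z": 0.65, "spin": 0, "fingers": 100},
    {"x": 0, "y": 0, "z": 0, "spin": 0, "fingers": 0},
    {"x": 0, "y": 0, "z": 0, "spin": 0, "fingers": 0},
    {"x": 0, "y": 0, "z": 0, "spin": 0, "fingers": 0},
    {"x": 0, "y": 0, "z": 0, "spin": 0, "fingers": 0},
    {"x": 0, "y": 0, "z": 0, "spin": 0, "fingers": 0},
    {"x": 0, "y": 0, "z": 0, "spin": 0, "fingers": 0},
    {"x": 0, "y": 0, "z": 0, "spin": 0, "fingers": 0},
    {"x": 0, "y": 0, "z": 0, "spin": 0, "fingers": 0},
  ],
)

```text
time: 14.28
eef_pos: [0.575, 0.2743, 0.0134]
ee_rot: [0.0, 0.707, 0.707, 0.0]
ft_force: [-1.8, -0.0, 6.0]
opening: 0.0607
```

Call:
send_rows(
  motion=[
    {"x": 0, "y": 0, "z": -1, "spin": 0, "fingers": 0},
    {"x": 0, "y": 0, "z": -1, "spin": 0, "fingers": 0},
    {"x": 0, "y": 0, "z": -1, "spin": 0, "fingers": 0},
    {"x": -1, "y": 0, "z": -0.7, "spin": 0, "fingers": 0},
    {"x": -1, "y": 0, "z": 0, "spin": 0, "fingers": 0},
    {"x": -1, "y": 0, "z": 0, "spin": 0, "fingers": 0},
    {"x": -1, "y": 0, "z": 0, "spin": 0, "fingers": 0},
    {"x": -1, "y": 0, "z": 0, "spin": 0, "fingers": 0},
    {"x": -1, "y": 0, "z": 0, "spin": 0, "fingers": 0},
    {"x": -1, "y": 0, "z": 0, "spin": 0, "fingers": 0},
    {"x": -1, "y": 0, "z": 0, "spin": 0, "fingers": 0},
    {"x": -1, "y": 0, "z": 0, "spin": 0, "fingers": 0},
    {"x": -1, "y": 0, "z": 0, "spin": 0, "fingers": 0},
    {"x": -1, "y": 0, "z": 0, "spin": 0, "fingers": 0},
    {"x": -1, "y": 0, "z": 0, "spin": 0, "fingers": 0},
    {"x": -1, "y": 0, "z": 0, "spin": 0, "fingers": 0},
    {"x": -1, "y": -0.1, "z": 0, "spin": 0, "fingers": 0},
    {"x": -1, "y": -0.1, "z": 0, "spin": 0, "fingers": 0},
    {"x": -1, "y": -0.1, "z": 0, "spin": 0, "fingers": 0},
  ],
)

```text
time: 16.65
eef_pos: [0.5654, -0.2067, 0.1238]
ee_rot: [-0.0, 0.707, 0.707, -0.0]
ft_force: [-0.4, 0.7, 0.0]
opening: 0.0608
```

Call:
send_rows(
  motion=[
    {"x": -1, "y": 0, "z": 0, "spin": 0, "fingers": 0},
    {"x": -1, "y": 0, "z": 0, "spin": 0, "fingers": 0},
    {"x": -0.83, "y": 0, "z": 0, "spin": 0, "fingers": 0},
    {"x": 0, "y": 0, "z": 0, "spin": 0, "fingers": 0},
  ],
)

```text
time: 17.15
eef_pos: [0.5654, -0.2922, 0.1236]
ee_rot: [-0.0, 0.708, 0.706, -0.0]
ft_force: [-0.3, 0.3, -1.5]
opening: 0.0609
```

```bash
python3 - <<'E'
from h import *
c=cap('wrist','w4.png')
print(proj(c,[[.566,-.291,.002]]))
plan(.566,-.291,.015,0)
E
```

```text
[[281.61398691 203.52587933]]
t17.20 pos [ 0.5655 -0.2911  0.1236] psi -0.001 open 0.0612 F [ 0.3  0.6 -2.3]
spin first -0.001
shift units [0.   0.02 3.62]
```

View pics/w4.png

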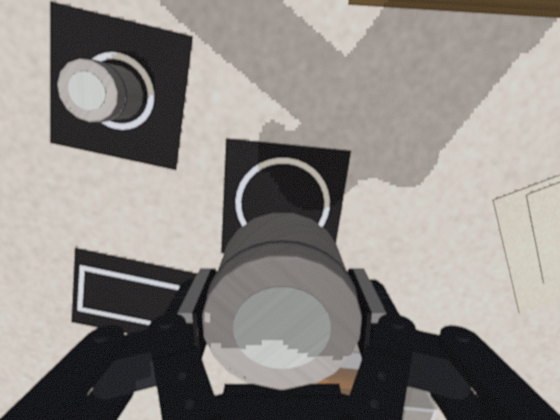

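The big ring's centre is at about (282,203), as projected, and the small pot stands inside its ring. Lowering the big pot, then going on to the tin.

Call:
send_rows(
  motion=[
    {"x": 0, "y": 0.02, "z": 0.9, "spin": 0, "fingers": 0},
    {"x": 0, "y": 0, "z": 0.9, "spin": 0, "fingers": 0},
    {"x": 0, "y": 0, "z": 0.8, "spin": 0, "fingers": 0},
    {"x": 0, "y": 0, "z": 0.5, "spin": 0, "fingers": 0},
    {"x": 0, "y": 0, "z": 0.3, "spin": 0, "fingers": 0},
    {"x": 0, "y": 0, "z": 0.18, "spin": 0, "fingers": 0},
    {"x": 0, "y": 0, "z": 0, "spin": 0, "fingers": 0},
    {"x": 0, "y": 0, "z": 0, "spin": 0, "fingers": 100},
    {"x": 0, "y": 0, "z": 0, "spin": 0, "fingers": 100},
    {"x": 0, "y": 0, "z": 0, "spin": 0, "fingers": 100},
    {"x": 0, "y": 0, "z": 0, "spin": 0, "fingers": 100},
    {"x": 0, "y": 0, "z": 0, "spin": 0, "fingers": 100},
    {"x": 0, "y": 0, "z": 0, "spin": 0, "fingers": 100},
    {"x": 0, "y": 0, "z": -1, "spin": 0, "fingers": 100},
    {"x": 0, "y": 0, "z": -1, "spin": 0, "fingers": 100},
    {"x": 0, "y": 0, "z": -1, "spin": 0, "fingers": 100},
    {"x": 0, "y": 0, "z": -1, "spin": 0, "fingers": 100},
    {"x": 0, "y": 0, "z": -0.8, "spin": 0, "fingers": 100},
  ],
)

```text
time: 19.45
eef_pos: [0.5664, -0.2907, 0.1619]
ee_rot: [0.0, 0.707, 0.707, 0.0]
ft_force: [0.3, 0.4, 0.1]
opening: 0.0851
```

Call:
send_rows(
  motion=[
    {"x": 1, "y": -0.3, "z": 0, "spin": 0, "fingers": 100},
    {"x": 1, "y": -0.3, "z": 0, "spin": 0, "fingers": 100},
    {"x": 1, "y": -0.3, "z": 0, "spin": 0, "fingers": 100},
    {"x": 1, "y": -0.3, "z": 0, "spin": 0, "fingers": 100},
    {"x": 1, "y": -0.3, "z": 0, "spin": 0, "fingers": 100},
    {"x": 1, "y": -0.3, "z": 0, "spin": 0, "fingers": 100},
    {"x": 1, "y": -0.3, "z": 0, "spin": 0, "fingers": 100},
    {"x": 1, "y": -0.3, "z": 0, "spin": 0, "fingers": 100},
    {"x": 1, "y": -0.35, "z": 0, "spin": 0, "fingers": 100},
    {"x": 1, "y": -0.35, "z": 0, "spin": 0, "fingers": 100},
    {"x": 1, "y": -0.35, "z": 0, "spin": 0, "fingers": 100},
    {"x": 1, "y": -0.35, "z": 0, "spin": 0, "fingers": 100},
    {"x": 1, "y": -0.35, "z": 0, "spin": 0, "fingers": 100},
    {"x": 1, "y": -0.35, "z": 0, "spin": 0, "fingers": 100},
    {"x": 1, "y": -0.35, "z": 0, "spin": 0, "fingers": 100},
    {"x": 0.95, "y": -0.3, "z": 0, "spin": 0, "fingers": 100},
  ],
)

```text
time: 21.45
eef_pos: [0.4114, 0.1889, 0.1607]
ee_rot: [0.0, 0.707, 0.707, 0.0]
ft_force: [0.4, 0.4, 0.1]
opening: 0.0852
```

Call:
send_rows(
  motion=[
    {"x": 0, "y": 0, "z": 0, "spin": 0.162, "fingers": 100},
    {"x": 0, "y": 0, "z": 0, "spin": 0.162, "fingers": 100},
    {"x": 0, "y": 0, "z": 0, "spin": 0.162, "fingers": 100},
    {"x": 0, "y": 0, "z": 0, "spin": 0.162, "fingers": 100},
    {"x": 0, "y": 0, "z": 0, "spin": 0.162, "fingers": 100},
    {"x": 0, "y": 0, "z": 0, "spin": 0, "fingers": 100},
  ],
)

```text
time: 22.2
eef_pos: [0.4118, 0.1879, 0.1605]
ee_rot: [0.0, 0.928, 0.372, 0.0]
ft_force: [-0.9, 0.2, 0.1]
opening: 0.0857
```

```bash
python3 - <<'E'
from h import *
c=cap('wrist','w5.png')
for d in spotter.trace('wrist','tin_mid'):
    m=d['pixels']; ys,xs=np.nonzero(m); q=ray(c,[[xs.mean(),ys.mean()]],.015)[0]
    r=fit(c,m,lambda x,y,w:box(x,y,w,.086,.033,.03),[*q,.76]); print(d['conf'],np.round(d['bbox']),r)
t=cap('top')
for d in spotter.trace('top','big_pot_mid'):
    m=d['pixels']; ys,xs=np.nonzero(m); q=ray(t,[[xs.mean(),ys.mean()]],.025)[0]
    print(d['conf'],np.round(d['bbox']),fit(t,m,lambda x,y:cyl(x,y,.062,.05,.002),list(q)))
plan(.4106,.1875,.003,.761-np.pi/2)
E
```

```text
0.65 [261. 150. 303. 248.] (array([0.41213709, 0.1877229 , 0.76139232]), np.float64(0.05333419114099136))
0.82 [377. 181. 404. 206.] (array([ 0.56617785, -0.29132753]), np.float64(0.09338929695697795))
t22.40 pos [0.4118 0.1879 0.1605] psi -0.807 open 0.0852 F [0.6 0.5 0.8]
spin first 0.003
shift units [-0.04 -0.02  5.25]
```

View pics/w5.png

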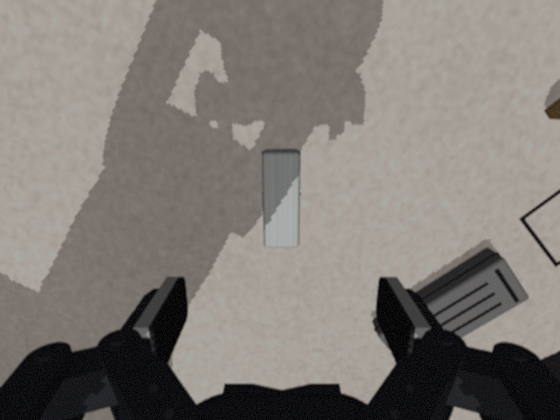

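The tin at (281,198) is square between the jaws. Grasping it.

Call:
send_rows(
  motion=[
    {"x": 0, "y": 0, "z": 0.9, "spin": 0, "fingers": 100},
    {"x": 0, "y": 0, "z": 0.9, "spin": 0, "fingers": 100},
    {"x": 0, "y": 0, "z": 0.9, "spin": 0, "fingers": 100},
    {"x": 0, "y": 0, "z": 0.9, "spin": 0, "fingers": 100},
    {"x": 0, "y": 0, "z": 0.8, "spin": 0, "fingers": 100},
    {"x": 0, "y": 0, "z": 0.7, "spin": 0, "fingers": 100},
    {"x": 0, "y": 0, "z": 0.05, "spin": 0, "fingers": 0},
    {"x": 0, "y": 0, "z": 0, "spin": 0, "fingers": 0},
    {"x": 0, "y": 0, "z": 0, "spin": 0, "fingers": 0},
    {"x": 0, "y": 0, "z": 0, "spin": 0, "fingers": 0},
    {"x": 0, "y": 0, "z": 0, "spin": 0, "fingers": 0},
    {"x": 0, "y": 0, "z": 0, "spin": 0, "fingers": 0},
    {"x": 0, "y": 0, "z": 0, "spin": 0, "fingers": 0},
    {"x": 0, "y": 0, "z": 0, "spin": 0, "fingers": 0},
    {"x": 0, "y": 0, "z": 0, "spin": 0, "fingers": 0},
  ],
)

```text
time: 24.28
eef_pos: [0.4125, 0.188, 0.0071]
ee_rot: [0.0, 0.928, 0.371, 0.001]
ft_force: [-1.3, -0.7, 6.6]
opening: 0.0308
```

Call:
send_rows(
  motion=[
    {"x": 0, "y": 0, "z": -1, "spin": 0, "fingers": 0},
    {"x": 0, "y": 0, "z": -1, "spin": 0, "fingers": 0},
    {"x": 0, "y": 0, "z": -1, "spin": 0, "fingers": 0},
    {"x": 0, "y": 0, "z": -0.9, "spin": 0, "fingers": 0},
    {"x": 0, "y": 0, "z": 0, "spin": 0.167, "fingers": 0},
    {"x": 0, "y": 0, "z": 0, "spin": 0.167, "fingers": 0},
    {"x": 0, "y": 0, "z": 0, "spin": 0.167, "fingers": 0},
    {"x": 0, "y": 0, "z": 0, "spin": 0.167, "fingers": 0},
    {"x": 0, "y": 0, "z": 0, "spin": 0.167, "fingers": 0},
    {"x": 0, "y": 0, "z": 0, "spin": 0.167, "fingers": 0},
    {"x": 0, "y": 0, "z": 0, "spin": 0, "fingers": 0},
  ],
)

```text
time: 25.65
eef_pos: [0.4119, 0.1879, 0.1235]
ee_rot: [-0.0, 0.993, -0.12, 0.0]
ft_force: [1.1, -0.4, -1.5]
opening: 0.0306
```

```bash
python3 - <<'E'
from h import *
plan(.4296,-.3824,.12,-.2415-np.pi/2)
E
```

```text
t25.65 pos [0.4119 0.1879 0.1235] psi -1.811 open 0.0306 F [ 1.1 -0.4 -1.5]
spin first 0.001
shift units [ 5.12 18.32  0.12]
```

Call:
send_rows(
  motion=[
    {"x": 0.27, "y": 0.96, "z": 0, "spin": 0, "fingers": 0},
    {"x": 0.27, "y": 0.96, "z": 0, "spin": 0, "fingers": 0},
    {"x": 0.27, "y": 0.96, "z": 0, "spin": 0, "fingers": 0},
    {"x": 0.27, "y": 0.96, "z": 0, "spin": 0, "fingers": 0},
    {"x": 0.27, "y": 0.96, "z": 0, "spin": 0, "fingers": 0},
    {"x": 0.27, "y": 0.96, "z": 0, "spin": 0, "fingers": 0},
    {"x": 0.27, "y": 0.96, "z": 0, "spin": 0, "fingers": 0},
    {"x": 0.27, "y": 0.96, "z": 0, "spin": 0, "fingers": 0},
    {"x": 0.27, "y": 0.96, "z": 0, "spin": 0, "fingers": 0},
    {"x": 0.27, "y": 0.96, "z": 0, "spin": 0, "fingers": 0},
    {"x": 0.27, "y": 0.96, "z": 0, "spin": 0, "fingers": 0},
    {"x": 0.27, "y": 0.96, "z": 0, "spin": 0, "fingers": 0},
    {"x": 0.27, "y": 0.96, "z": 0, "spin": 0, "fingers": 0},
    {"x": 0.27, "y": 0.96, "z": 0, "spin": 0, "fingers": 0},
    {"x": 0.27, "y": 0.96, "z": 0, "spin": 0, "fingers": 0},
    {"x": 0.27, "y": 0.96, "z": 0, "spin": 0, "fingers": 0},
    {"x": 0.27, "y": 0.96, "z": 0, "spin": 0, "fingers": 0},
    {"x": 0.27, "y": 0.96, "z": 0, "spin": 0, "fingers": 0},
    {"x": 0.26, "y": 0.96, "z": 0, "spin": 0, "fingers": 0},
    {"x": 0, "y": 0.08, "z": 0, "spin": 0, "fingers": 0},
  ],
)

```text
time: 28.15
eef_pos: [0.4294, -0.3839, 0.1229]
ee_rot: [0.0, 0.993, -0.119, -0.0]
ft_force: [0.3, -0.3, -1.8]
opening: 0.0304
```

```bash
python3 - <<'E'
from h import *
c=cap('wrist','w6.png'); print(np.round(proj(c,box(.4296,-.3824,-.2415,.097,.043,.0,.002)[:4])))
plan(.4296,-.3824,.0095,-.2415-np.pi/2)
E
```

```text
[[304. 259.]
 [255. 259.]
 [307. 147.]
 [252. 147.]]
t28.20 pos [ 0.4293 -0.3831  0.1229] psi -1.810 open 0.0306 F [-1.2  0.5 -2.2]
spin first 0.003
shift units [ 0.   -0.02  3.78]
```

View pics/w6.png

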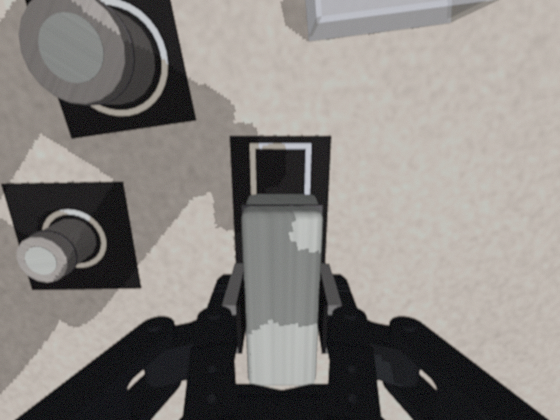

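The oblong's edges are at columns 251–310 and its top at row 146, matching the prediction within about 1 px, and the tin is parallel to it. Lowering it, releasing, and lifting.

Call:
send_rows(
  motion=[
    {"x": 0, "y": 0, "z": 0.9, "spin": 0, "fingers": 0},
    {"x": 0, "y": 0, "z": 0.9, "spin": 0, "fingers": 0},
    {"x": 0, "y": 0, "z": 0.9, "spin": 0, "fingers": 0},
    {"x": 0, "y": 0, "z": 0.5, "spin": 0, "fingers": 0},
    {"x": 0, "y": 0, "z": 0.3, "spin": 0, "fingers": 0},
    {"x": 0, "y": 0, "z": 0.26, "spin": 0, "fingers": 0},
    {"x": 0, "y": 0, "z": 0, "spin": 0, "fingers": 0},
    {"x": 0, "y": 0, "z": 0, "spin": 0, "fingers": 100},
    {"x": 0, "y": 0, "z": 0, "spin": 0, "fingers": 100},
    {"x": 0, "y": 0, "z": 0, "spin": 0, "fingers": 100},
    {"x": 0, "y": 0, "z": 0, "spin": 0, "fingers": 100},
    {"x": 0, "y": 0, "z": 0, "spin": 0, "fingers": 100},
    {"x": 0, "y": 0, "z": 0, "spin": 0, "fingers": 100},
    {"x": 0, "y": 0, "z": -1, "spin": 0, "fingers": 100},
    {"x": 0, "y": 0, "z": -1, "spin": 0, "fingers": 100},
    {"x": 0, "y": 0, "z": -1, "spin": 0, "fingers": 100},
    {"x": 0, "y": 0, "z": -1, "spin": 0, "fingers": 100},
    {"x": 0, "y": 0, "z": -1, "spin": 0, "fingers": 100},
  ],
)

```text
time: 30.45
eef_pos: [0.4295, -0.3824, 0.1612]
ee_rot: [0.0, 0.993, -0.12, -0.0]
ft_force: [0.8, -0.9, 0.2]
opening: 0.0859
```

```bash
python3 - <<'E'
from h import *
# case near end: centre - 0.05 along its axis (yaw -.131)
t=cap('top')
for d in spotter.trace('top','case_mid')[:1]:
    m=d['pixels']; ys,xs=np.nonzero(m); q=ray(t,[[xs.mean(),ys.mean()]],.014)[0]
    p,e=fit(t,m,lambda x,y,w:box(x,y,w,.14,.056,.028),[*q,-.13]); print(np.round(d['bbox']),p,e)
for d in spotter.trace('top','tin_mid')[:2]:
    m=d['pixels']; ys,xs=np.nonzero(m); q=ray(t,[[xs.mean(),ys.mean()]],.015)[0]
    print('tin',fit(t,m,lambda x,y,w:box(x,y,w,.086,.033,.03,.002),[*q,-.24]))
w=-.131
plan(.4409-.05*np.cos(w),-.016-.05*np.sin(w),.16,w-np.pi/2)
E
```

```text
[271. 214. 297. 271.] [ 0.44287258 -0.01573039 -0.13299167] 0.07133135050662898
tin (array([ 0.42851953, -0.38178036, -0.21880302]), np.float64(0.3235580564873931))
t30.60 pos [ 0.43   -0.383   0.1616] psi -1.812 open 0.0854 F [-0.2  0.3 -1.7]
spin first -0.11
shift units [ -2.9  -12.17   0.03]
```

Call:
send_rows(
  motion=[
    {"x": 0, "y": 0, "z": 0, "spin": -0.11, "fingers": 100},
    {"x": -0.22, "y": -0.94, "z": 0, "spin": 0, "fingers": 100},
    {"x": -0.22, "y": -0.94, "z": 0, "spin": 0, "fingers": 100},
    {"x": -0.22, "y": -0.94, "z": 0, "spin": 0, "fingers": 100},
    {"x": -0.22, "y": -0.94, "z": 0, "spin": 0, "fingers": 100},
    {"x": -0.22, "y": -0.94, "z": 0, "spin": 0, "fingers": 100},
    {"x": -0.22, "y": -0.94, "z": 0, "spin": 0, "fingers": 100},
    {"x": -0.22, "y": -0.94, "z": 0, "spin": 0, "fingers": 100},
    {"x": -0.22, "y": -0.94, "z": 0, "spin": 0, "fingers": 100},
    {"x": -0.22, "y": -0.94, "z": 0, "spin": 0, "fingers": 100},
    {"x": -0.23, "y": -0.93, "z": 0, "spin": 0, "fingers": 100},
    {"x": -0.23, "y": -0.93, "z": 0, "spin": 0, "fingers": 100},
    {"x": -0.23, "y": -0.93, "z": 0, "spin": 0, "fingers": 100},
    {"x": -0.23, "y": -0.93, "z": 0, "spin": 0, "fingers": 100},
    {"x": 0, "y": 0, "z": 0, "spin": 0, "fingers": 100},
  ],
)

```text
time: 32.48
eef_pos: [0.3907, -0.0075, 0.1594]
ee_rot: [-0.0, 0.998, -0.065, -0.001]
ft_force: [0.5, -0.3, -0.3]
opening: 0.0855
```

```bash
python3 - <<'E'
from h import *
c=cap('wrist','w7.png')
R=cv2.Rodrigues(np.array(c['rvec'],float))[0]; print('cam',-R.T@np.array(c['tvec']).ravel())
for d in spotter.trace('wrist','case_mid')[:2]:
    m=d['pixels']; ys,xs=np.nonzero(m); q=ray(c,[[xs.mean(),ys.mean()]],.014)[0]
    print(d['conf'],np.round(d['bbox']),fit(c,m,lambda x,y,w:box(x,y,w,.14,.056,.028),[*q,-.13]))
w=-.131
plan(.4409-.05*np.cos(w),-.016-.05*np.sin(w),.002,w-np.pi/2)
yaw=-.05; B=np.array([.6266,-.0368]);ex=np.array([np.cos(yaw),np.sin(yaw)]);ey=np.array([-ex[1],ex[0]])
print(np.round(proj(c,[[*(B-.0755*ex+s*.0335*ey),0] for s in(1,-1)]+[[*(B-.03*ex+s*.0335*ey),0] for s in(1,-1)]),1))
t=cap('top')
for d in spotter.trace('top','tin_mid')[:2]:
    m=d['pixels']; ys,xs=np.nonzero(m); q=ray(t,[[xs.mean(),ys.mean()]],.015)[0]
    print('tin',np.round(d['bbox']),fit(t,m,lambda x,y,w:box(x,y,w,.086,.033,.03,.002),[*q,-.24]))
E
```

```text
cam [ 0.47237205 -0.01832554  0.30207385]
0.9 [247.  46. 325. 222.] (array([ 0.44150592, -0.01573618, -0.13555615]), np.float64(0.02449533068952281))
t32.58 pos [ 0.391  -0.0088  0.1596] psi -1.701 open 0.0854 F [ 1.   0.3 -0.3]
spin first 0.0
shift units [0.02 0.02 5.25]
[[245.   -1.7]
 [329.8  -9.6]
 [238.  -71.8]
 [327.8 -80.6]]
tin [417. 230. 436. 264.] (array([ 0.42836447, -0.38251323, -0.2026546 ]), np.float64(0.1541711809317443))
```

View pics/w7.png

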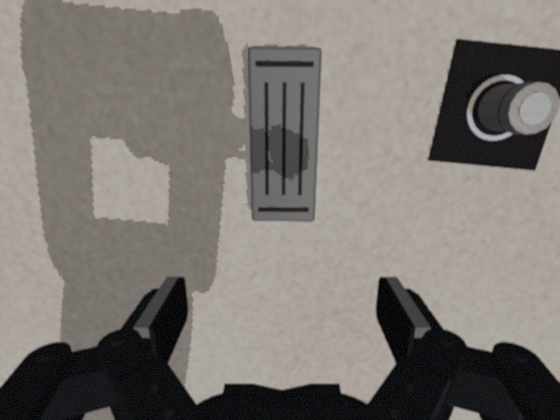

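The case is at (285,133), parallel to the jaws; the tin fits its oblong with about 1 mm and 0.04 rad of error. Grasping the case near its outer end.

Call:
send_rows(
  motion=[
    {"x": 0, "y": 0, "z": 0.9, "spin": 0, "fingers": 100},
    {"x": 0, "y": 0, "z": 0.9, "spin": 0, "fingers": 100},
    {"x": 0, "y": 0, "z": 0.9, "spin": 0, "fingers": 100},
    {"x": 0, "y": 0, "z": 0.9, "spin": 0, "fingers": 100},
    {"x": 0, "y": 0, "z": 0.9, "spin": 0, "fingers": 100},
    {"x": 0, "y": 0, "z": 0.7, "spin": 0, "fingers": 100},
    {"x": 0, "y": 0, "z": 0, "spin": 0, "fingers": 0},
    {"x": 0, "y": 0, "z": 0, "spin": 0, "fingers": 0},
    {"x": 0, "y": 0, "z": 0, "spin": 0, "fingers": 0},
    {"x": 0, "y": 0, "z": 0, "spin": 0, "fingers": 0},
    {"x": 0, "y": 0, "z": 0, "spin": 0, "fingers": 0},
    {"x": 0, "y": 0, "z": 0, "spin": 0, "fingers": 0},
    {"x": 0, "y": 0, "z": 0, "spin": 0, "fingers": 0},
    {"x": 0, "y": 0, "z": 0, "spin": 0, "fingers": 0},
    {"x": 0, "y": 0, "z": -0.08, "spin": 0, "fingers": 0},
  ],
)

```text
time: 34.55
eef_pos: [0.3913, -0.0089, 0.0069]
ee_rot: [0.0, 0.998, -0.066, 0.0]
ft_force: [-0.5, -0.3, -2.1]
opening: 0.0546
```

```bash
python3 - <<'E'
from h import *
yaw=-.05; B=np.array([.6266,-.0368]);ex=np.array([np.cos(yaw),np.sin(yaw)])
p=B-.0505*ex
plan(*p,.0065,yaw-np.pi/2)
p=B-.0855-.0505*ex
c=cap('wrist')
for d in spotter.trace('wrist','case_mid')[:1]: print(d['conf'],np.round(d['bbox']))
E
```

```text
t34.55 pos [ 0.3913 -0.0089  0.0069] psi -1.702 open 0.0546 F [-0.5 -0.3 -2.1]
spin first -0.081
shift units [6.2  0.54 0.01]
0.72 [193.   1. 369. 342.]
```

Call:
send_rows(
  motion=[
    {"x": 0, "y": 0, "z": 0, "spin": -0.081, "fingers": 0},
    {"x": 0.4, "y": 0.27, "z": 0, "spin": 0, "fingers": 0},
    {"x": 0.5, "y": 0.27, "z": 0, "spin": 0, "fingers": 0},
    {"x": 0.5, "y": 0, "z": 0, "spin": 0, "fingers": 0},
    {"x": 0.4, "y": 0, "z": 0, "spin": 0, "fingers": 0},
    {"x": 0, "y": 0, "z": 0, "spin": 0, "fingers": 0},
  ],
)

```text
time: 35.4
eef_pos: [0.445, -0.0277, 0.0064]
ee_rot: [-0.0, 1.0, -0.025, -0.0]
ft_force: [0.4, 1.0, -2.5]
opening: 0.0549
```

```bash
python3 - <<'E'
from h import *
yaw=-.05; B=np.array([.6266,-.0368]);ex=np.array([np.cos(yaw),np.sin(yaw)])
plan(*(B-.0505*ex),.0065,yaw-np.pi/2)
c=cap('wrist'); t=cap('top'); s=cap('side')
a=cv2.resize(t['color'][140:280,230:345],(460,560)); b=c['color'][:420,100:440]; o=np.zeros((560,800,3),np.uint8);o[:,:460]=a;o[:420,460:]=b
cv2.imwrite('pics/w8.png',o)
E
```

```text
t35.40 pos [ 0.445  -0.0277  0.0064] psi -1.621 open 0.0549 F [ 0.4  1.  -2.5]
spin first -0.0
shift units [ 4.38  0.   -0.  ]
```

View pics/w8.png

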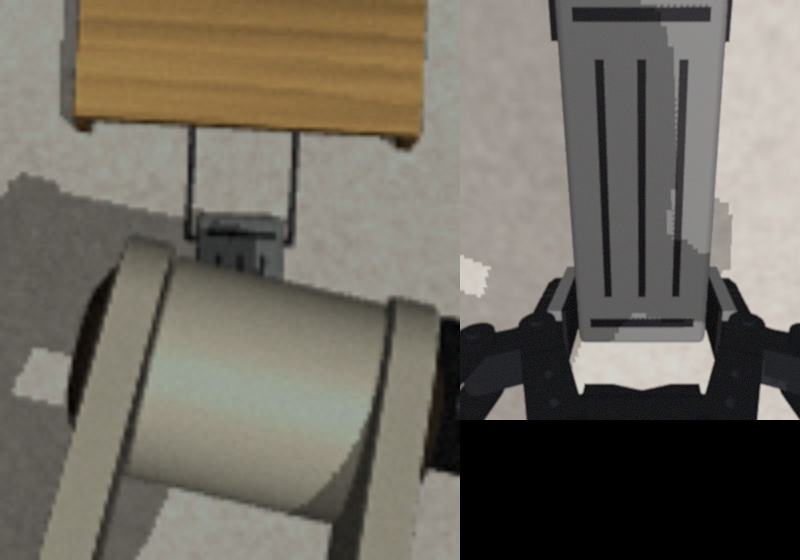

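The tape sides are at crop columns 190 and 291 and the case at 198–284, so it is centred and aligned. Sliding in.

Call:
send_rows(
  motion=[
    {"x": 0.5, "y": 0, "z": 0, "spin": 0, "fingers": 0},
    {"x": 0.5, "y": 0, "z": 0, "spin": 0, "fingers": 0},
    {"x": 0.5, "y": 0, "z": 0, "spin": 0, "fingers": 0},
    {"x": 0.5, "y": 0, "z": 0, "spin": 0, "fingers": 0},
    {"x": 0, "y": 0, "z": 0, "spin": 0, "fingers": 0},
  ],
)

```text
time: 36.17
eef_pos: [0.5053, -0.0309, 0.0064]
ee_rot: [0.0, 1.0, -0.025, -0.0]
ft_force: [-0.5, -0.1, -2.2]
opening: 0.0545
```

Call:
send_rows(
  motion=[
    {"x": 0.5, "y": 0, "z": 0, "spin": 0, "fingers": 0},
    {"x": 0.5, "y": 0, "z": 0, "spin": 0, "fingers": 0},
    {"x": 0.5, "y": 0, "z": 0, "spin": 0, "fingers": 0},
    {"x": 0.5, "y": 0, "z": 0, "spin": 0, "fingers": 0},
    {"x": 0.38, "y": 0, "z": 0, "spin": 0, "fingers": 0},
    {"x": 0, "y": 0, "z": 0, "spin": 0, "fingers": 0},
  ],
)

```text
time: 36.92
eef_pos: [0.5762, -0.0344, 0.0064]
ee_rot: [0.0, 1.0, -0.025, -0.0]
ft_force: [0.6, 0.1, -1.6]
opening: 0.0549
```

```bash
python3 - <<'E'
from h import *
yaw=-.05; B=np.array([.6266,-.0368]);ex=np.array([np.cos(yaw),np.sin(yaw)])
plan(*(B-.0505*ex),.0045,yaw-np.pi/2)
c=cap('wrist','w9.png')
print(np.round(proj(c,box(*B,yaw,.14,.056,.028)),0).tolist())
E
```

```text
t36.92 pos [ 0.5762 -0.0344  0.0064] psi -1.621 open 0.0549 F [ 0.6  0.1 -1.6]
spin first -0.0
shift units [ 0.   -0.    0.06]
[[334.0, 306.0], [228.0, 306.0], [352.0, -1.0], [209.0, -1.0], [344.0, 343.0], [218.0, 343.0], [370.0, -28.0], [190.0, -28.0]]
```

View pics/w9.png

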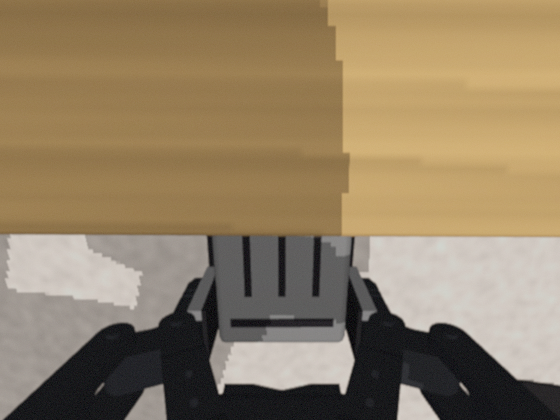

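The case's front edge is at row 342 (predicted 343) and it sits square to the riser. Lowering about 2 mm, releasing, then backing straight out.

Call:
send_rows(
  motion=[
    {"x": 0, "y": 0, "z": 0.07, "spin": 0, "fingers": 0},
    {"x": 0, "y": 0, "z": 0, "spin": 0, "fingers": 0},
    {"x": 0, "y": 0, "z": 0, "spin": 0, "fingers": 100},
    {"x": 0, "y": 0, "z": 0, "spin": 0, "fingers": 100},
    {"x": 0, "y": 0, "z": 0, "spin": 0, "fingers": 100},
    {"x": 0, "y": 0, "z": 0, "spin": 0, "fingers": 100},
    {"x": 0, "y": 0, "z": 0, "spin": 0, "fingers": 100},
    {"x": -0.5, "y": 0, "z": 0, "spin": 0, "fingers": 100},
    {"x": -1, "y": 0, "z": 0, "spin": 0, "fingers": 100},
    {"x": -1, "y": 0, "z": 0, "spin": 0, "fingers": 100},
    {"x": -1, "y": 0, "z": 0, "spin": 0, "fingers": 100},
    {"x": -0.5, "y": 0, "z": -1, "spin": 0, "fingers": 100},
    {"x": -0.5, "y": 0, "z": -1, "spin": 0, "fingers": 100},
    {"x": -0.5, "y": 0, "z": -1, "spin": 0, "fingers": 100},
    {"x": 0, "y": 1, "z": -1, "spin": 0, "fingers": 100},
    {"x": 0, "y": -1, "z": -1, "spin": 0, "fingers": 100},
    {"x": 0, "y": 0, "z": -1, "spin": 0, "fingers": 100},
    {"x": 0, "y": 0, "z": -1, "spin": 0, "fingers": 100},
    {"x": 0, "y": 0, "z": 0, "spin": 0, "fingers": 100},
  ],
)

```text
time: 39.35
eef_pos: [0.4257, -0.0268, 0.2161]
ee_rot: [0.0, 1.0, -0.025, 0.002]
ft_force: [-0.4, -0.6, -0.9]
opening: 0.0854
```

```bash
python3 - <<'E'
from h import *
plan(.4,.0,.2)
t=cap('top','t9.png'); c=cap('wrist')
def ft(k,gen,h,w,cc,cam):
  for d in spotter.trace(cam,k)[:1]:
    m=d['pixels']; ys,xs=np.nonzero(m); q=ray(cc,[[xs.mean(),ys.mean()]],h)[0]
    print(k,round(d['conf'],2),np.round(d['bbox']),fit(cc,m,gen,[*q]+w))
ft('big_pot_mid',lambda x,y:cyl(x,y,.062,.05,.002),.027,[],t,'top')
ft('small_pot_mid',lambda x,y:cyl(x,y,.038,.042,.002),.023,[],t,'top')
ft('tin_mid',lambda x,y,w:box(x,y,w,.086,.033,.03,.002),.017,[-.24],t,'top')
B=[.6266,-.0368,-.05]
print('case expected px',np.round(proj(c,box(*B,.14,.056,.028)),0).tolist(),[np.round(d['bbox']) for d in spotter.spot_in('wrist','case_mid')])
a=cv2.resize(t['color'][140:280,235:500],(795,420),interpolation=cv2.INTER_CUBIC); cv2.imwrite('pics/t9c.png',a); cv2.imwrite('pics/w10.png',c['color'])
E
```

```text
t39.35 pos [ 0.4257 -0.0268  0.2161] psi -1.621 open 0.0854 F [-0.4 -0.6 -0.9]
shift units [-0.9  -0.85  0.53]
big_pot_mid 0.69 [378. 180. 404. 208.] (array([ 0.56625356, -0.29097801]), np.float64(0.039405281763360334))
small_pot_mid 0.75 [ 94. 231. 117. 251.] (array([0.44936911, 0.43083143]), np.float64(0.1049093501731514))
tin_mid 0.73 [416. 230. 437. 262.] (array([ 0.42981596, -0.38269337, -0.22576389]), np.float64(0.15930446052489466))
case expected px [[310.0, 49.0], [253.0, 49.0], [314.0, -134.0], [248.0, -134.0], [312.0, 44.0], [250.0, 44.0], [318.0, -159.0], [244.0, -159.0]] [array([249.,   2., 316.,  49.]), array([554., 191., 558., 203.])]
```

View pics/t9c.png

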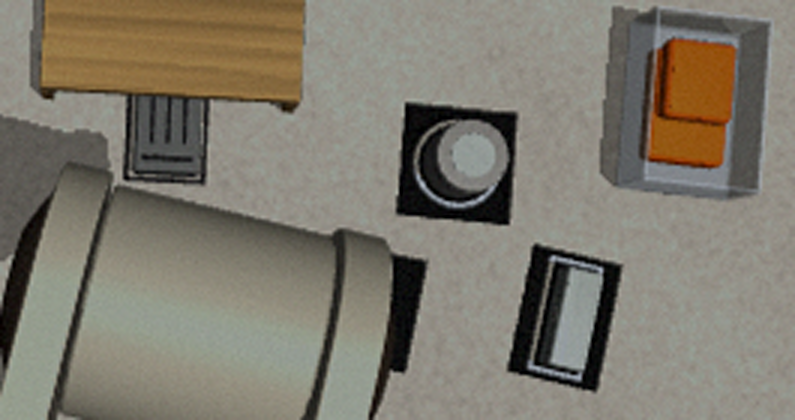

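View pics/w10.png

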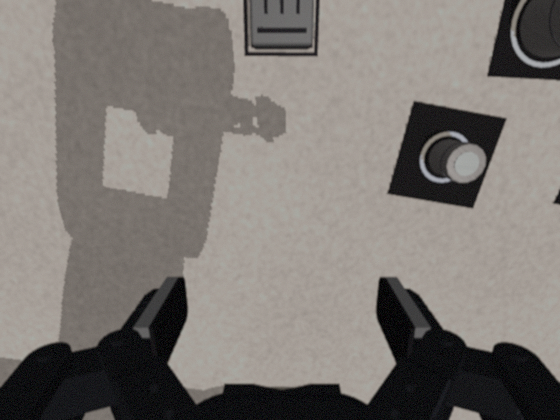

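The views show the case centred inside its tape: in the wrist view, sides at columns 251–313 against tape at 246–316, with a front gap of about 3 px. Both pots stand in their rings and the tin lies in its oblong. The arm is clear, so I'm handing in.

```bash
python3 -c "
from rig import bot
print(bot.close_job())"
```

```text
the job is handed in; nothing more can be done
None
```

I set both steel pots on their rings and the tin in its oblong, slid the case in under the riser to its taped place, and handed the job in at about 39 s of the 120 s. No verdict was reported.

| Item | Last check against its place |
|---|---|
| Big pot | within about 1 mm of the ring centre |
| Small pot | within about 2 mm of the ring centre |
| Tin | within about 1 mm; about 0.02 rad off the oblong's direction |
| Case | inside its tape on all visible sides; front edge within about 5 px (roughly 4 mm) of where it should be, square to the riser |

- **Robot and bystanders:** the gripper was open and clear of everything. The practice box looked unmoved in the last top picture. I did not check the bottle again at the end, but no move went near it.
- **Weaker checks:** the final top-camera search for the small pot found the purple look-alike instead, because the arm was hiding the real one. The small pot's figure is from just after I placed it, and the last wrist picture still shows it standing in its ring. The tin's fit was loose because its clip and shadow blur the outline, but the picture shows it square in the oblong.

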